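# Emboss a price ticket through the press guard

## Task

Using only closed fingertips, push the loose ticket tray into the small embossing press until it is fully home against its stop; push it, do not lift it. Then reach down through the window in the yellow guard, press the red lever all the way down and keep it down for about a second, without touching the guard, and take the hand out so that the lever springs back up. Do not press the lever before the tray is home, and leave the sugar shaker, honey jar and bread roll as they stand.

Things in the scene. Friction and masses are not known exactly. Their poses are not given: they have to be found in the camera images.
- press: Small hand press for embossing tickets, fixed to the worktop: grey bed 210 x 150 x 12 mm. Origin on the worktop; x points to the rear of the press (the way the tray is pushed in), y left, z up; the bed spans x -125 to +85 mm. Lever pivot at x +75, z 88 mm. Two guide rails for the tray along x, inner faces 60 mm apart, tops 24 mm above the worktop.
- guard: Guard hood fixed on the press (its origin and axes are those of the press): yellow top frame 5 mm thick and yellow corner posts, clear front and side panels. It spans x -45 to +75 mm and y -65 to +65 mm; its top is 125 mm above the worktop. The tray passes below its front panel, whose lower edge is 44 mm above the worktop. It must not be touched.
- window (a point): Centre of the window in the guard's top, level with its upper face, 125 mm above the worktop: an open rectangle 80 mm along the press's x and 76 mm along its y. x and y axes are those of the press.
- lever_pad (a point): Centre of the upper face of the red lever pad (40 mm along x, 36 mm along y, 10 mm thick), straight below the window: 25 mm below the window's upper face at rest. The pad sits on the lever, 60 mm in front of its pivot.
- lever (a joint): Angle of the lever: 0 at rest (up), growing as it is pressed, 0.30 rad at its stop (all the way down); the pad's centre is then 17 to 18 mm lower and the pad slopes 17 degrees down to the front. A spring returns it: about 3 N at the pad's centre to start it, about 7 N to hold it fully down (up to 11 N on the rear half of the pad).
- push_plate (a point): Centre of the front face of the blue upright plate at the front end of the loose tray. The plate is 56 mm wide, 10 mm thick and rises from the bed (12 mm above the worktop) to 56 mm above the worktop; this point is at 37 mm. x and y axes are those of the tray (x towards the rear of the press).
- tray_stop (a point): Where the point push_plate stands when the tray is fully home against the press's rear stop: 115 mm in front of the press's origin, 37 mm above the worktop; it stays 70 mm in front of the guard. Axes as the press.
- tray: Loose grey ticket tray, 160 x 56 mm, 12 mm thick, 0.25 kg, a black ticket on it; it slides on the bed between the guide rails with 2 mm play each side, and is drawn out 25 to 45 mm at the start. Origin at the centre of its underside, 12 mm above the worktop; push_plate is 80 mm in front of it. x towards the rear of the press, z up.
- shaker: Sugar shaker, 44 mm across, 90 mm tall, standing to the left of the guard; origin at the centre of its underside. A bystander.
- honey: Honey jar with grey lid, 71 mm across, 110 mm tall, standing to the right of the guard; origin at the centre of its underside. A bystander.
- kaiser: Round bread roll, 98 x 92 x 66 mm, lying to the right of the tray; origin at the centre of its underside. A bystander.
Not all that is in view belongs to the job. There is more than one size of the tray; the one meant has the size given above.

How it is judged:
By the outcome, as a careful person would: the job done as asked, in the order asked, and still so for the second after the job is handed in, with the robot touching nothing.
It also fails if it takes over 51 s, if anything falls off the work surface, if the arm or the gripper's body presses on something with over 40 N, if the wrist force passes 120 N, or if a joint passes its speed limit or range.

## Robot

A 6-joint arm with a two-finger parallel gripper is mounted at the origin on a cart in front of the work surface, level with it; the furniture and walls round the work are solid. World frame = base frame: x ahead of the robot, y to its left, z up, the work surface at z = 0. Lengths are in m, angles in degrees, forces in N, time in s.
With the tool pointing down it reaches from about 0.375 to 0.9 m from the base axis. Payload 3.1 kg.
Tool frame: the origin (TCP) lies on the centre line of the jaws, within the pads' length; the fingertips stand 25 mm ahead of it and the grasp point (between the pads) lies 6 mm ahead of it; z points along the fingers, y is the line along which they close (so a half turn about z gives the same grasp; the last joint's range is limited). The gripper opens to 87 mm and grips with 3 to 60 N. Pads are 19 mm wide; open, the fingers measure 117 mm over their backs; the gripper's body (75 mm by 190 mm) begins 51 mm behind the grasp point.
Start: joints at [62.939, 30.224, 82.088, -0, 67.689, -10.227], TCP at [0.181, 0.598, 0.248] pointing down, gripper open.
Joint ranges: [-176.69, 176.69], [-43.24, 126.21], [12.49, 139.97], [-82, 262], [0, 151.66], [-163.58, 163.58]. Speed limits (degrees/s): [159.86, 159.86, 180, 180, 180, 180].

## Interface

Orientations are given as a 3x3 rotation matrix whose columns are the frame's x, y, z axes.
In Python, from rig import * gives the robot as it stands.
- The arm moves only by the tool step_arm, never from a script. Its argument "steps" is a list of rows, each a list of 7 numbers: the shift along the tool's x, y, z normalised to -1 to 1, where 1 is 0.3 m, then the turn, a rotation vector about the tool's x, y, z normalised to -1 to 1, where 1 is 45 degrees, then the gripper's target within -1 to 1 (shut at 1, half-way at 0, fully open at -1). A call has 1 to 8 rows; each row is the pose to reach, as a shift and turn from the pose commanded when the call began, along the tool's axes at that moment; what a row does not reach only later rows make up. A row lasts 1/12 s, in which the tool goes at most 41.7 mm and 7.16 degrees, less where a joint would pass 70% of its speed; a pose out of reach is approached as far as the arm can. A call with a number of a shift or a turn outside -1 to 1 is refused whole. A call with a gripper value outside its range is refused whole. The fingers move at their own pace and stop on an object; the grip force is fixed at half the most. Time passes only in rows, so rows that repeat a pose let the fingers close. It gives the time, the measured TCP pose, the force, the opening and the grip force at its end, in the units of the state.
- read_state(): the state, without advancing time (a new reading comes with each control period).
- capture(name): name is "scene" or "top"; returns a dict with "image" (400x640x3 uint8, red, green, blue), "vertical_fov" (degrees; the focal length in pixels is half the picture's height over the tangent of half this angle, whatever the lens; pixels are square), "cx", "cy" (the principal point, pixels), "world_from_camera" (4x4, takes a point from camera to world coordinates). Camera axes: x right, y down, z forward; pixel columns grow to the right and rows downward; lengths in m; the calibration is good to about 2 mm. A picture is of the moment at which its call begins. There is no depth.
- hand_in(): hands the job in; it is judged then, once.
The state is a dict: "time_s": time; "joint_positions": joint angles; "qvel": joint speeds; "tau": joint torques, N m; "position": TCP position; "tcp_rot": TCP orientation; "force": force on the tool from outside, world axes, zero at the start; "moment": the same for the moment, N m; "opening": opening from 0.0 (shut) to 1.0 (fully open); "grasp_force": force on a finger pad.
Only numpy, scipy, OpenCV 4.12 (cv2) and the standard library are available. Lean on these libraries where they do the work, as an engineer would, in place of code of your own. Each camera call takes 0.05 s, during which the arm holds its last target. There are 200 camera calls.

## Working session

There is one attempt and no reset: what is moved stays moved. The work goes in short steps, Python scripts to look and compute and a tool call to move; the robot and the scene stay as the last step left them, time stands still between calls to the robot, and variables do not carry over. Pictures are saved under pics/ and viewed, at most 10 in all, crops included, and the job is handed in when it is done.

Besides the shell and the picture viewer there is one more tool, called after "Emit:" in YAML: its name, and indented under it one key for each argument. step_arm: Moves the arm, as the interface text tells. Scaled input: -1 to 1 covers 0.3 m each way for a shift and 45 degrees each way for a turn. Its arguments: {"type":"object","properties":{"steps":{"type":"array"}},"required":["steps"]}

```bash
mkdir -p pics; ls; python3 - <<'E'
from rig import *
import cv2,numpy as np,pickle
d={}
for n in("scene","top"):
    c=capture(n); d[n]=c; cv2.imwrite(f"pics/{n}0.png",c["image"][:,:,::-1])
    print(n,c["vertical_fov"],c["cx"],c["cy"],np.round(c["world_from_camera"],4).tolist())
pickle.dump(d,open("d0.pkl","wb"))
s=read_state();print(s["time_s"],s["position"],np.round(s["tcp_rot"],4))
E
```

```text
pics
scene 49.11146691739067 322.9680362811107 201.51080411566758 [[0.6117, -0.3222, 0.7225, -0.076], [-0.7906, -0.2782, 0.5454, -0.4821], [0.0253, -0.9049, -0.4249, 0.4644], [0.0, 0.0, 0.0, 1.0]]
top 48.83596447201377 317.23516534627083 200.06876030173223 [[-0.028, -0.9812, 0.191, 0.3924], [-0.9994, 0.0315, 0.0151, -0.02], [-0.0209, -0.1904, -0.9815, 0.9153], [0.0, 0.0, 0.0, 1.0]]
0.1 [0.18067482 0.59768762 0.246684  ] [[-9.572e-01  2.896e-01 -9.000e-04]
 [ 2.896e-01  9.572e-01 -1.700e-03]
 [ 3.000e-04 -1.900e-03 -1.000e+00]]
```

View pics/scene0.png

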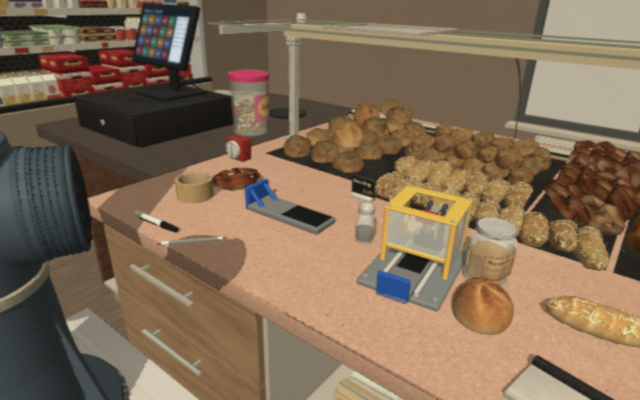

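View pics/top0.png

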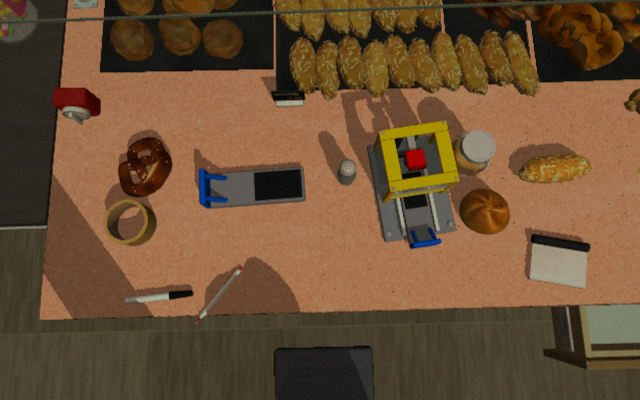

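The scene view shows the press with the yellow guard around (430,240) and a tray in it, blue plate at (393,285). In the top view that tray's plate is at (424,240) and the red pad at (415,159). A second tray lies loose on the left, plate at (205,188) in the top view. I'll measure both trays and confirm in an enlarged crop.

```bash
cat > h.py <<'E'
import cv2,numpy as np
def ray(c,uv,z):
    M=c["world_from_camera"];f=200/np.tan(np.radians(c["vertical_fov"]/2))
    d=M[:3,:3]@np.array([(uv[0]-c["cx"])/f,(uv[1]-c["cy"])/f,1]);o=M[:3,3]
    return (o+d*(z-o[2])/d[2])
def proj(c,p):
    M=c["world_from_camera"];f=200/np.tan(np.radians(c["vertical_fov"]/2))
    q=M[:3,:3].T@(np.array(p)-M[:3,3]);return np.array([c["cx"]+f*q[0]/q[2],c["cy"]+f*q[1]/q[2]])
def mask(c,col):
    h=cv2.cvtColor(c["image"],cv2.COLOR_RGB2HSV)
    lo,hi={"y":((22,150,90),(34,255,255)),"b":((105,120,60),(125,255,255)),"r":((0,200,90),(6,255,255))}[col]
    return cv2.inRange(h,lo,hi)
E
python3 - <<'E'
from h import *
import pickle
d=pickle.load(open("d0.pkl","rb"))
for n in d:
  c=d[n]
  for col in "ybr":
    m=mask(c,col)
    k,l,st,ce=cv2.connectedComponentsWithStats(m)
    for i in range(1,k):
      if st[i,4]>60:
        pts=np.argwhere(l==i)[:,::-1].astype(np.float32)
        print(n,col,st[i].tolist(),ce[i].round(1),cv2.boxPoints(cv2.minAreaRect(pts)).round(1).tolist())
t=d["top"]
print("left tray", *[ray(t,p,0.012).round(3) for p in((203,188),(305,185),(290,168),(292,202))])
cr=lambda im,x,y,w,h,s:cv2.resize(im[y:y+h,x:x+w],None,fx=s,fy=s,interpolation=cv2.INTER_CUBIC)
a=cr(t["image"],350,110,130,145,4);b=cr(d["scene"]["image"],350,175,130,145,4)[:, :280*2]
o=np.hstack([a,b])[:, :]
o=cv2.resize(o,None,fx=.76,fy=.76);print(o.shape)
cv2.imwrite("pics/crop.png",o[:,:800,::-1])
E
```

```text
scene y [386, 187, 84, 38, 877] [430.5 205.2] [[385.6000061035156, 207.60000610351562], [392.29998779296875, 180.8000030517578], [469.70001220703125, 200.1999969482422], [463.0, 227.0]]
scene b [245, 180, 32, 27, 458] [257.8 192. ] [[239.8000030517578, 189.60000610351562], [265.0, 177.0], [276.20001220703125, 199.39999389648438], [251.0, 212.0]]
scene b [377, 271, 33, 30, 695] [392.5 285.5] [[372.5, 291.20001220703125], [378.5, 270.29998779296875], [412.70001220703125, 280.1000061035156], [406.70001220703125, 300.8999938964844]]
top y [379, 120, 81, 72, 2638] [418.4 156.1] [[378.3999938964844, 130.3000030517578], [448.8999938964844, 118.5], [459.29998779296875, 180.8000030517578], [388.79998779296875, 192.5]]
top y [390, 189, 55, 10, 113] [416.7 193.5] [[389.70001220703125, 196.1999969482422], [443.8999938964844, 188.3000030517578], [444.20001220703125, 190.6999969482422], [390.1000061035156, 198.60000610351562]]
top b [199, 169, 29, 39, 456] [208.4 187.8] [[198.0, 169.10000610351562], [225.60000610351562, 167.8000030517578], [227.3000030517578, 206.1999969482422], [199.8000030517578, 207.39999389648438]]
top b [411, 227, 30, 21, 217] [425.  240.1] [[410.20001220703125, 230.10000610351562], [437.6000061035156, 225.60000610351562], [440.5, 243.10000610351562], [413.1000061035156, 247.60000610351562]]
top r [53, 88, 32, 18, 542] [68.8 96.6] [[53.0, 88.0], [84.0, 88.0], [84.0, 105.0], [53.0, 105.0]]
top r [406, 149, 20, 20, 331] [415.4 158.6] [[405.0, 150.8000030517578], [422.79998779296875, 147.89999389648438], [425.8999938964844, 166.39999389648438], [408.1000061035156, 169.3000030517578]]
left tray [0.602 0.234 0.012] [0.601 0.019 0.012] [0.639 0.05  0.012] [0.566 0.047 0.012]
(441, 790, 3)
```

View pics/crop.png

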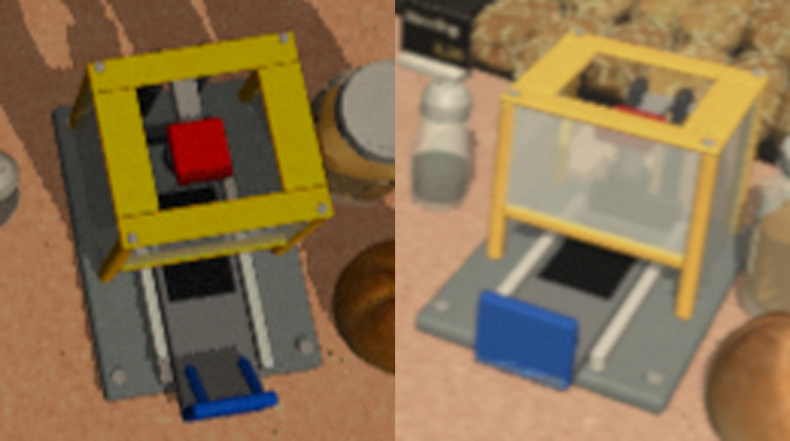

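The left tray measures about 215 x 73 mm, which is the wrong, larger size. The tray in the press is the one meant: the crop shows its blue plate at top-view (425,243), between the rails. Next I'll get the press and plate poses.

```bash
python3 - <<'E'
from h import *
import pickle
d=pickle.load(open("d0.pkl","rb"));t=d["top"];s=d["scene"]
m=mask(t,"y"); m[:110]=0;m[:,:350]=0
cs,h=cv2.findContours(m,cv2.RETR_CCOMP,cv2.CHAIN_APPROX_NONE)
for c,hh in zip(cs,h[0]):
    if cv2.contourArea(c)<300: continue
    r=cv2.boxPoints(cv2.minAreaRect(c)) if hh[3]>=0 else cv2.approxPolyDP(cv2.convexHull(c),3,True)[:,0].astype(float)
    w=np.array([ray(t,p,0.125) for p in r])[:,:2]
    print("hole" if hh[3]>=0 else "outer",r.round(1).tolist(),w.round(4).tolist(),w.mean(0).round(4),np.linalg.norm(np.diff(w,axis=0,append=w[:1]),axis=1).round(4))
# hand-read corners from crop (outer, top face)
cc=np.array([(90,64),(296,33),(332,207),(121,243)])/3.04+[350,110]
w=np.array([ray(t,p,0.125)[:2] for p in cc]);print("crop outer",w.round(4).tolist(),w.mean(0).round(4))
L=w[0]-w[3]+w[1]-w[2];print("yaw x-axis",np.degrees(np.arctan2(L[1],L[0])), "y-axis yaw",np.degrees(np.arctan2(*(w[0]-w[1]+w[3]-w[2])[::-1]))-90)
rp=cv2.boxPoints(cv2.minAreaRect(np.argwhere(mask(t,"r")[:,350:])[:,::-1].astype(np.float32)))+[350,0]
print("pad",np.array([ray(t,p,0.100)[:2] for p in rp]).round(4).tolist())
for c,x0 in((s,350),(t,350)):
    b=mask(c,"b");b[:,:x0]=0
    cn=max(cv2.findContours(b,0,1)[0],key=cv2.contourArea)
    q=cv2.approxPolyDP(cv2.convexHull(cn),2.5,True)[:,0]
    print(q.tolist(),[ (ray(c,p,.056)[:2].round(4).tolist(),ray(c,p,.012)[:2].round(4).tolist()) for p in q])
E
```

```text
outer [[445.0, 120.0], [459.0, 180.0], [391.0, 191.0], [379.0, 132.0]] [[0.692, -0.2526], [0.5753, -0.2685], [0.5588, -0.1432], [0.6727, -0.1275]] [ 0.6247 -0.1979] [0.1177 0.1264 0.115  0.1266]
hole [[393.1000061035156, 137.5], [436.5, 130.1999969482422], [443.70001220703125, 173.1999969482422], [400.20001220703125, 180.5]] [[0.661, -0.1532], [0.6723, -0.2352], [0.589, -0.2417], [0.578, -0.1613]] [ 0.6251 -0.1978] [0.0828 0.0836 0.0812 0.0834]
crop outer [[0.6745, -0.1287], [0.6901, -0.2569], [0.5789, -0.2692], [0.5608, -0.1411]] [ 0.6261 -0.199 ]
yaw x-axis 6.2526708214002 y-axis yaw 7.483744045114378
pad [[0.6419, -0.1785], [0.6466, -0.213], [0.6098, -0.2161], [0.6051, -0.1819]]
[[378, 272], [408, 280], [407, 300], [379, 293]] [([0.462, -0.1933], [0.52, -0.1622]), ([0.4736, -0.2422], [0.5328, -0.2164]), ([0.4266, -0.2653], [0.4807, -0.2419]), ([0.4144, -0.2239], [0.4673, -0.1961])]
[[440, 240], [435, 244], [413, 247], [411, 230], [429, 227]] [([0.473, -0.2429], [0.4772, -0.2543]), ([0.4656, -0.2326], [0.4693, -0.2435]), ([0.461, -0.1898], [0.4646, -0.1985]), ([0.4942, -0.1882], [0.4995, -0.1968]), ([0.4991, -0.2236], [0.5045, -0.234])]
```

Press poses: window and pad centre are at about (0.625,-0.198), press yaw is about 7°, and tray_stop is at about (0.496,-0.214). The plate's front face is now at x≈0.465. I'll shut the fingers and travel in stages to a point in front of the plate.

Emit:
step_arm:
  steps:
    - [-0.93,-0.55,0,0,0,-0.53,1]
    - [-0.93,-0.55,0,0,0,-0.53,1]
    - [-0.93,-0.55,0,0,0,-0.53,1]
    - [-0.93,-0.55,0,0,0,-0.53,1]
    - [-0.93,-0.55,0,0,0,-0.53,1]
    - [-0.93,-0.55,0,0,0,-0.53,1]
    - [-0.93,-0.55,0,0,0,-0.53,1]
    - [-0.93,-0.55,0,0,0,-0.53,1]

```text
time_s: 0.77
position: [0.4012, 0.3575, 0.2473]
tcp_rot: [[-0.993, -0.122, -0.0], [-0.122, 0.993, -0.0], [0.001, -0.0, -1.0]]
force: [0.4, 0.3, 0.2]
opening: 0.478
grasp_force: 0.0
```

Emit:
step_arm:
  steps:
    - [0.09,-0.965,0,0,0,0,1]
    - [0.09,-0.965,0,0,0,0,1]
    - [0.09,-0.965,0,0,0,0,1]
    - [0.09,-0.965,0,0,0,0,1]
    - [0.09,-0.965,0,0,0,0,1]
    - [0.09,-0.965,0,0,0,0,1]
    - [0.09,-0.965,0,0,0,0,1]
    - [0.09,-0.965,0,0,0,0,1]

```text
time_s: 1.43
position: [0.4097, 0.0625, 0.2476]
tcp_rot: [[-0.994, -0.114, 0.001], [-0.114, 0.993, -0.003], [-0.0, -0.003, -1.0]]
force: [-0.2, 0.2, 0.2]
opening: 0.009
grasp_force: 0.0
```

Emit:
step_arm:
  steps:
    - [0.09,-0.965,0.2,0,0,0,1]
    - [0.09,-0.965,0.2,0,0,0,1]
    - [0.09,-0.965,0.2,0,0,0,1]
    - [0.09,-0.965,0.2,0,0,0,1]
    - [0.09,-0.965,0.2,0,0,0,1]
    - [0.09,-0.965,0.2,0,0,0,1]
    - [0.09,-0.965,0.2,0,0,0,1]
    - [0.09,-0.965,0.2,0,0,0,1]

```text
time_s: 2.1
position: [0.4189, -0.2285, 0.1866]
tcp_rot: [[-0.993, -0.117, 0.003], [-0.117, 0.993, -0.004], [-0.002, -0.005, -1.0]]
force: [1.0, -0.0, 0.3]
opening: 0.007
grasp_force: 0.0
```

Emit:
step_arm:
  steps:
    - [0,0.016,0.2,0,0,0,1]
    - [0,0.016,0.3,0,0,0,1]
    - [0,0.016,0.4,0,0,0,1]
    - [0,0.016,0.445,0,0,0,1]
    - [0,0.016,0.445,0,0,0,1]
    - [0,0.016,0.445,0,0,0,1]

```text
time_s: 2.6
position: [0.4166, -0.2161, 0.0534]
tcp_rot: [[-0.992, -0.123, -0.002], [-0.123, 0.992, 0.002], [0.002, 0.002, -1.0]]
force: [-0.6, -0.1, 0.3]
opening: 0.005
grasp_force: 0.0
```

```bash
python3 - <<'E'
from rig import *
from h import *
t=capture("top");s=capture("scene")
st=read_state();print(st["position"],st["force"],st["time_s"])
a=cv2.resize(t["image"][110:280,340:490],None,fx=2.6,fy=2.6);b=cv2.resize(s["image"][170:340,340:490],None,fx=2.6,fy=2.6)
cv2.imwrite("pics/pre.png",np.hstack([a,b])[:,:,::-1])
E
```

```text
[ 0.4175921  -0.21714166  0.0550405 ] [0.72864098 0.64988064 0.4168179 ] 2.7
```

View pics/pre.png

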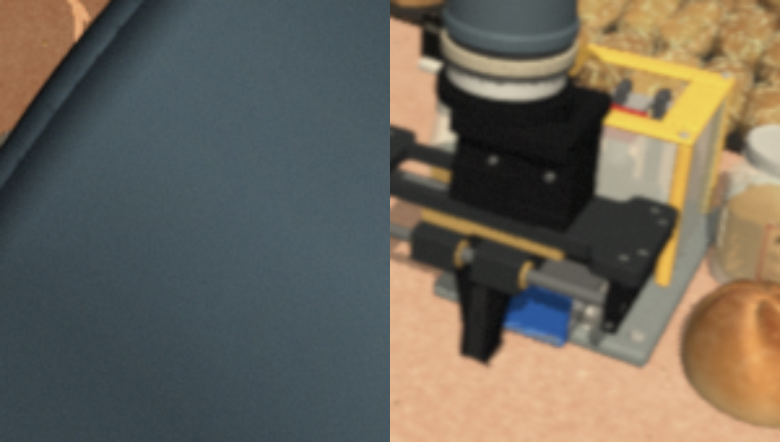

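The fingertips stand in front of the blue plate, tip at about (480,355) in the right-hand crop. I'll correct about 6 mm sideways and push gently.

Emit:
step_arm:
  steps:
    - [-0.02,-0.021,0,0,0,0,1]
    - [-0.04,-0.021,0,0,0,0,1]
    - [-0.06,-0.021,0,0,0,0,1]
    - [-0.08,-0.021,0,0,0,0,1]
    - [-0.1,-0.021,0,0,0,0,1]
    - [-0.115,-0.021,0,0,0,0,1]
    - [-0.13,-0.021,0,0,0,0,1]
    - [-0.145,-0.021,0,0,0,0,1]

```text
time_s: 3.37
position: [0.4599, -0.2172, 0.054]
tcp_rot: [[-0.992, -0.123, -0.003], [-0.123, 0.992, 0.001], [0.003, 0.002, -1.0]]
force: [-4.6, -0.8, 3.2]
opening: 0.005
grasp_force: 1.9
```

Emit:
step_arm:
  steps:
    - [-0.01,0,0,0,0,0,1]
    - [-0.02,0,0,0,0,0,1]
    - [-0.03,0,0,0,0,0,1]
    - [-0.035,0,0,0,0,0,1]
    - [-0.04,0,0,0,0,0,1]
    - [-0.045,0,0,0,0,0,1]
    - [-0.05,0,0,0,0,0,1]

```text
time_s: 3.95
position: [0.4757, -0.2161, 0.054]
tcp_rot: [[-0.993, -0.122, -0.0], [-0.122, 0.993, 0.0], [0.0, 0.0, -1.0]]
force: [-2.7, 0.3, 1.4]
opening: 0.005
grasp_force: 1.3
```

Emit:
step_arm:
  steps:
    - [-0.005,0,0,0,0,0,1]
    - [-0.01,0,0,0,0,0,1]
    - [-0.015,0,0,0,0,0,1]
    - [-0.02,0,0,0,0,0,1]
    - [-0.025,0,0,0,0,0,1]
    - [-0.025,0,0,0,0,0,1]

```text
time_s: 4.45
position: [0.4839, -0.2154, 0.054]
tcp_rot: [[-0.993, -0.122, 0.001], [-0.122, 0.993, -0.001], [-0.001, -0.001, -1.0]]
force: [-0.7, 0.2, -0.6]
opening: 0.009
grasp_force: 0.2
```

Emit:
step_arm:
  steps:
    - [-0.004,0,0,0,0,0,1]
    - [-0.007,0,0,0,0,0,1]
    - [-0.01,0,0,0,0,0,1]
    - [-0.01,0,0,0,0,0,1]

```text
time_s: 4.78
position: [0.4861, -0.2148, 0.0541]
tcp_rot: [[-0.993, -0.122, 0.0], [-0.122, 0.993, 0.0], [-0.0, 0.0, -1.0]]
force: [-2.0, 0.8, 0.6]
opening: 0.001
grasp_force: 0.7
```

Emit:
step_arm:
  steps:
    - [-0.004,0,0,0,0,0,1]
    - [-0.008,0,0,0,0,0,1]
    - [-0.012,0,0,0,0,0,1]
    - [-0.012,0,0,0,0,0,1]

```text
time_s: 5.12
position: [0.4863, -0.2146, 0.0541]
tcp_rot: [[-0.992, -0.124, -0.007], [-0.124, 0.992, 0.001], [0.007, 0.002, -1.0]]
force: [-10.6, -6.0, 4.4]
opening: 0.008
grasp_force: 5.9
```

Emit:
step_arm:
  steps:
    - [-0.005,0,0,0,0,0,1]
    - [-0.01,0,0,0,0,0,1]
    - [-0.01,0,0,0,0,0,1]
    - [-0.01,0,0,0,0,0,1]

```text
time_s: 5.45
position: [0.4864, -0.2143, 0.0541]
tcp_rot: [[-0.992, -0.125, -0.013], [-0.125, 0.992, 0.002], [0.012, 0.004, -1.0]]
force: [-17.8, -9.8, 9.2]
opening: 0.006
grasp_force: 9.8
```

The tray is against a hard stop at the expected position. I'll back off, lift clear and look.

Emit:
step_arm:
  steps:
    - [0.04,0,0,0,0,0,1]
    - [0.12,0,0,0,0,0,1]
    - [0.2,0,0,0,0,0,1]
    - [0.2,0,-0.13,0,0,0,1]
    - [0.2,0,-0.26,0,0,0,1]
    - [0.2,0,-0.39,0,0,0,1]
    - [0.2,0,-0.52,0,0,0,1]
    - [0.2,0,-0.62,0,0,0,1]

```text
time_s: 6.12
position: [0.4342, -0.222, 0.2434]
tcp_rot: [[-0.993, -0.122, 0.005], [-0.122, 0.993, -0.003], [-0.004, -0.003, -1.0]]
force: [1.1, -0.8, -0.5]
opening: 0.004
grasp_force: 0.0
```

Emit:
step_arm:
  steps:
    - [0,0.5,0,0,0,0,1]
    - [0,0.97,0,0,0,0,1]
    - [0,0.97,0,0,0,0,1]
    - [0,0.97,0,0,0,0,1]
    - [0,0.97,0,0,0,0,1]
    - [0,0.97,0,0,0,0,1]
    - [0,0.97,0,0,0,0,1]
    - [0,0.97,0,0,0,0,1]

```text
time_s: 6.78
position: [0.3952, 0.074, 0.2403]
tcp_rot: [[-0.991, -0.13, -0.0], [-0.13, 0.991, 0.003], [-0.0, 0.003, -1.0]]
force: [0.2, -0.7, -0.3]
opening: 0.005
grasp_force: 0.0
```

```bash
python3 - <<'E'
from rig import *
from h import *
import pickle
t=capture("top");s=capture("scene");pickle.dump((t,s),open("d1.pkl","wb"))
d0=pickle.load(open("d0.pkl","rb"))
st=read_state();print(st["position"],st["force"],st["time_s"])
b=mask(t,"b");b[:,:350]=0
q=cv2.boxPoints(cv2.minAreaRect(np.argwhere(b)[:,::-1].astype(np.float32)));print(q)
O=np.array([.6103,-.1998]);u=np.array([.9925,.1219])
for c,im in(("t1",t),("t0",d0["top"]),("s1",s),("s0",d0["scene"])):
    b=mask(im,"b");b[:,:350]=0
    cn=max(cv2.findContours(b,0,1)[0],key=cv2.contourArea);m=cn[:,0].astype(float)
    print(c,"u range @.056",np.round([f((ray(im,p,.056)[:2]-O)@u for p in m) for f in(min,max)],4), "@.012",np.round(min((ray(im,p,.012)[:2]-O)@u for p in m),4))
a=cv2.resize(t["image"][110:280,340:490],None,fx=2.6,fy=2.6);b=cv2.resize(s["image"][170:340,340:490],None,fx=2.6,fy=2.6)
cv2.imwrite("pics/home.png",np.hstack([a,b])[:,:,::-1])
E
```

```text
[0.39758274 0.06919678 0.24041264] [ 0.90568013 -0.3384066   0.13077448] 6.8833
[[405.80005 214.40002]
 [435.3385  210.7077 ]
 [437.56927 228.55386]
 [408.03082 232.24619]]
t1 u range @.056 [-0.1175 -0.0821] @.012 -0.1135
t0 u range @.056 [-0.1478 -0.1133] @.012 -0.1454
s1 u range @.056 [-0.169  -0.1072] @.012 -0.1101
s0 u range @.056 [-0.1973 -0.14  ] @.012 -0.1415
```

View pics/home.png

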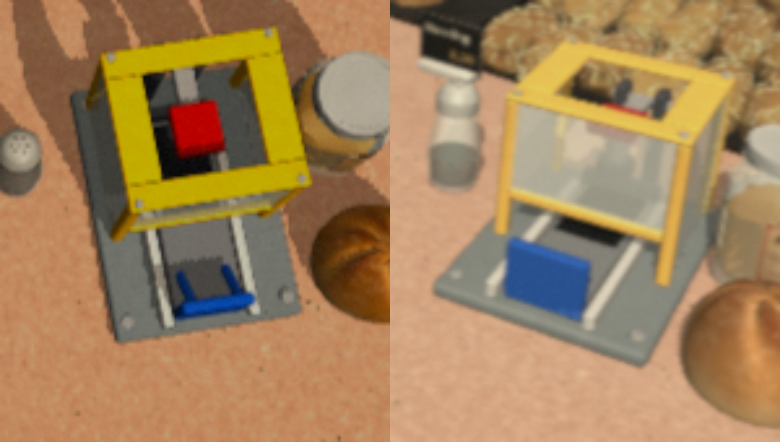

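The plate front is now at u≈-0.115 (image (415,305→) at crop (213,305)), with the tray home, guard, jar, shaker and roll undisturbed. Next I'll move to above the window.

Emit:
step_arm:
  steps:
    - [-0.613,-0.979,0,0,0,0,1]
    - [-0.613,-0.979,0,0,0,0,1]
    - [-0.613,-0.979,0,0,0,0,1]
    - [-0.613,-0.979,0,0,0,0,1]
    - [-0.613,-0.979,0,0,0,0,1]
    - [-0.613,-0.979,0,0,0,0,1]
    - [-0.613,-0.979,0,0,0,0,1]
    - [-0.613,-0.979,0,0,0,0,1]

```text
time_s: 7.55
position: [0.6083, -0.1962, 0.2399]
tcp_rot: [[-0.993, -0.118, 0.001], [-0.118, 0.993, -0.001], [-0.001, -0.001, -1.0]]
force: [0.6, 0.3, 0.4]
opening: 0.001
grasp_force: 0.0
```

Emit:
step_arm:
  steps:
    - [0,0,0,0,0,0,1]
    - [0,0,0,0,0,0,1]
    - [0,0,0,0,0,0,1]
    - [0,0,0,0,0,0,1]

```text
time_s: 7.88
position: [0.6063, -0.1914, 0.2397]
tcp_rot: [[-0.993, -0.121, -0.001], [-0.121, 0.993, 0.001], [0.001, 0.001, -1.0]]
force: [-1.2, -0.3, -0.0]
opening: 0.002
grasp_force: 0.0
```

Emit:
step_arm:
  steps:
    - [-0.033,-0.029,0,0,0,0,1]
    - [-0.033,-0.029,0,0,0,0,1]
    - [-0.033,-0.029,0.06,0,0,0,1]
    - [-0.033,-0.029,0.13,0,0,0,1]
    - [-0.033,-0.029,0.2,0,0,0,1]
    - [-0.033,-0.029,0.2,0,0,0,1]
    - [-0.033,-0.029,0.2,0,0,0,1]

```text
time_s: 8.47
position: [0.6172, -0.1975, 0.1794]
tcp_rot: [[-0.992, -0.123, -0.003], [-0.123, 0.992, 0.002], [0.003, 0.002, -1.0]]
force: [0.1, -0.3, 0.1]
opening: 0.005
grasp_force: 0.0
```

```bash
python3 - <<'E'
from rig import *
from h import *
t=capture("top");s=capture("scene")
st=read_state();print(st["position"],st["force"],st["time_s"])
O=np.array([.6103,-.1998]);u=np.array([.9925,.1219]);v=np.array([-u[1],u[0]])
p=st["position"][:2]-O;print("press xy",p@u,p@v)
tip=np.array(st["position"])+np.array(st["tcp_rot"])[:,2]*.025
b=cv2.resize(s["image"][130:280,340:510],None,fx=4,fy=4)
x=((proj(s,tip)-[340,130])*4).astype(int);cv2.circle(b,tuple(int(i) for i in x),3,(0,255,0),-1);print(x)
cv2.imwrite("pics/over.png",b[:,:,::-1])
E
```

```text
[ 0.61896338 -0.19862002  0.18152296] [-0.89786422  0.22707579  0.05239848] 8.5667
press xy 0.008742247392410658 0.00011506172655152068
[361 232]
```

View pics/over.png

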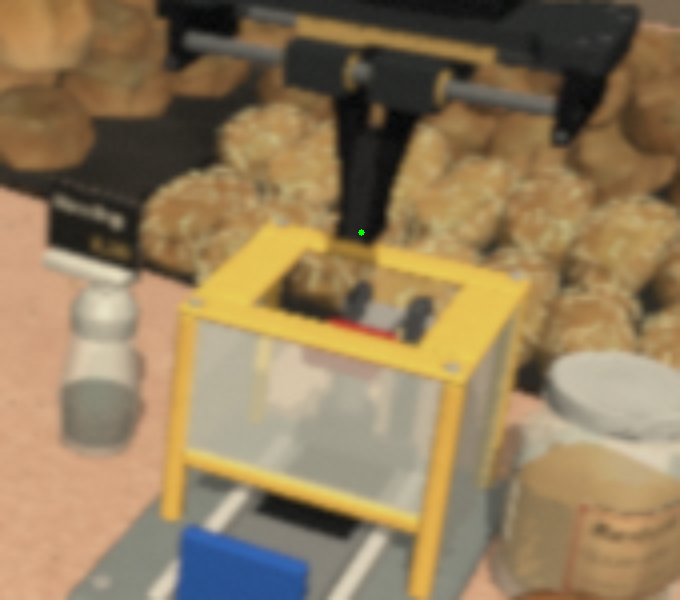

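The fingertips (green mark at (361,232) in the crop) are centred over the window as intended. I'll descend to the pad and then press.

Emit:
step_arm:
  steps:
    - [0,0,0.04,0,0,0,1]
    - [0,0,0.08,0,0,0,1]
    - [0,0,0.12,0,0,0,1]
    - [0,0,0.15,0,0,0,1]
    - [0,0,0.165,0,0,0,1]
    - [0,0,0.165,0,0,0,1]

```text
time_s: 9.07
position: [0.6174, -0.1983, 0.1284]
tcp_rot: [[-0.993, -0.122, -0.003], [-0.122, 0.993, 0.002], [0.003, 0.002, -1.0]]
force: [-0.2, -0.8, -0.6]
opening: 0.005
grasp_force: 0.0
```

Emit:
step_arm:
  steps:
    - [0,0,0.01,0,0,0,1]
    - [0,0,0.02,0,0,0,1]
    - [0,0,0.03,0,0,0,1]
    - [0,0,0.04,0,0,0,1]
    - [0,0,0.05,0,0,0,1]
    - [0,0,0.06,0,0,0,1]
    - [0,0,0.065,0,0,0,1]
    - [0,0,0.07,0,0,0,1]

```text
time_s: 9.73
position: [0.6181, -0.1991, 0.1101]
tcp_rot: [[-0.992, -0.122, -0.001], [-0.122, 0.992, -0.001], [0.001, -0.001, -1.0]]
force: [-3.9, -0.8, 5.9]
opening: 0.007
grasp_force: 3.4
```

Emit:
step_arm:
  steps:
    - [0,0,0.005,0,0,0,1]
    - [0,0,0.01,0,0,0,1]
    - [0,0,0.015,0,0,0,1]
    - [0,0,0.015,0,0,0,1]

```text
time_s: 10.07
position: [0.6183, -0.1991, 0.1071]
tcp_rot: [[-0.992, -0.122, 0.0], [-0.122, 0.992, -0.001], [0.0, -0.001, -1.0]]
force: [-4.6, 0.7, 12.3]
opening: 0.007
grasp_force: 6.5
```

Emit:
step_arm:
  steps:
    - [0,0,0.004,0,0,0,1]
    - [0,0,0.008,0,0,0,1]
    - [0,0,0.008,0,0,0,1]
    - [0,0,0.008,0,0,0,1]
    - [0,0,0.008,0,0,0,1]
    - [0,0,0.008,0,0,0,1]
    - [0,0,0.008,0,0,0,1]
    - [0,0,0.008,0,0,0,1]

```text
time_s: 10.73
position: [0.6184, -0.1991, 0.1067]
tcp_rot: [[-0.992, -0.123, 0.001], [-0.123, 0.992, -0.001], [-0.001, -0.002, -1.0]]
force: [-7.4, 1.5, 21.2]
opening: 0.006
grasp_force: 11.3
```

Emit:
step_arm:
  steps:
    - [0,0,0,0,0,0,1]
    - [0,0,0,0,0,0,1]
    - [0,0,0,0,0,0,1]
    - [0,0,0,0,0,0,1]
    - [0,0,0,0,0,0,1]
    - [0,0,0,0,0,0,1]
    - [0,0,0,0,0,0,1]
    - [0,0,0,0,0,0,1]

```text
time_s: 11.4
position: [0.6184, -0.1991, 0.1067]
tcp_rot: [[-0.992, -0.123, 0.001], [-0.123, 0.992, -0.001], [-0.001, -0.002, -1.0]]
force: [-7.6, 0.9, 22.2]
opening: 0.007
grasp_force: 11.3
```

The lever is on its hard stop and has been held about 1.3 s. Now I'll take the hand straight up and out.

Emit:
step_arm:
  steps:
    - [0,0,-0.04,0,0,0,1]
    - [0,0,-0.1,0,0,0,1]
    - [0,0,-0.17,0,0,0,1]
    - [0,0,-0.25,0,0,0,1]
    - [0,0,-0.35,0,0,0,1]
    - [0,0,-0.45,0,0,0,1]
    - [0,0,-0.5,0,0,0,1]
    - [0,0,-0.5,0,0,0,1]

```text
time_s: 12.07
position: [0.6212, -0.1998, 0.2573]
tcp_rot: [[-0.992, -0.122, 0.01], [-0.122, 0.992, -0.004], [-0.009, -0.005, -1.0]]
force: [0.2, 0.6, 1.5]
opening: 0.007
grasp_force: 0.0
```

Emit:
step_arm:
  steps:
    - [0.6,0.95,0,0,0,0,1]
    - [0.6,0.95,0,0,0,0,1]
    - [0.6,0.95,0,0,0,0,1]
    - [0.6,0.95,0,0,0,0,1]
    - [0.6,0.95,0,0,0,0,1]
    - [0.6,0.95,0,0,0,0,1]
    - [0.6,0.95,0,0,0,0,1]
    - [0.6,0.95,0,0,0,0,1]

```text
time_s: 12.73
position: [0.4052, 0.0606, 0.2515]
tcp_rot: [[-0.993, -0.121, -0.002], [-0.121, 0.993, 0.001], [0.001, 0.001, -1.0]]
force: [0.6, 0.6, -0.6]
opening: 0.009
grasp_force: 0.0
```

Emit:
step_arm:
  steps:
    - [0,0,0,0,0,0,1]
    - [0,0,0,0,0,0,1]
    - [0,0,0,0,0,0,1]
    - [0,0,0,0,0,0,1]

```text
time_s: 13.07
position: [0.4086, 0.0585, 0.2524]
tcp_rot: [[-0.993, -0.121, 0.001], [-0.121, 0.993, -0.0], [-0.001, -0.0, -1.0]]
force: [-1.2, -0.0, 0.7]
opening: 0.002
grasp_force: 0.0
```

```bash
python3 - <<'E'
from rig import *
from h import *
import pickle
t0,s0=pickle.load(open("d1.pkl","rb"))
t=capture("top");s=capture("scene")
st=read_state();print(st["position"],st["force"],st["time_s"])
for n,a,b in(("t",t0,t),("s",s0,s)):
  for c in "yrb":
    f=lambda i:(lambda m:(int((m>0).sum()),np.argwhere(m>0).mean(0).round(1).tolist() if m.any() else 0))(mask(i,c)[:, 350:480])
    print(n,c,f(a),f(b))
a=cv2.resize(t["image"][110:280,340:490],None,fx=2.6,fy=2.6);b=cv2.resize(s["image"][170:340,340:490],None,fx=2.6,fy=2.6)
cv2.imwrite("pics/end.png",np.hstack([a,b])[:,:,::-1])
E
```

```text
[0.40855162 0.05830749 0.2524092 ] [-0.39595427 -0.08766008 -0.39981792] 13.1667
t y (3088, [146.5, 66.8]) (3110, [146.0, 66.8])
t r (344, [158.8, 65.4]) (344, [158.8, 65.4])
t b (256, [224.3, 71.6]) (262, [224.2, 71.6])
s y (1038, [206.6, 79.7]) (1042, [206.5, 79.7])
s r (0, 0) (0, 0)
s b (693, [276.7, 49.9]) (693, [276.7, 49.9])
```

View pics/end.png

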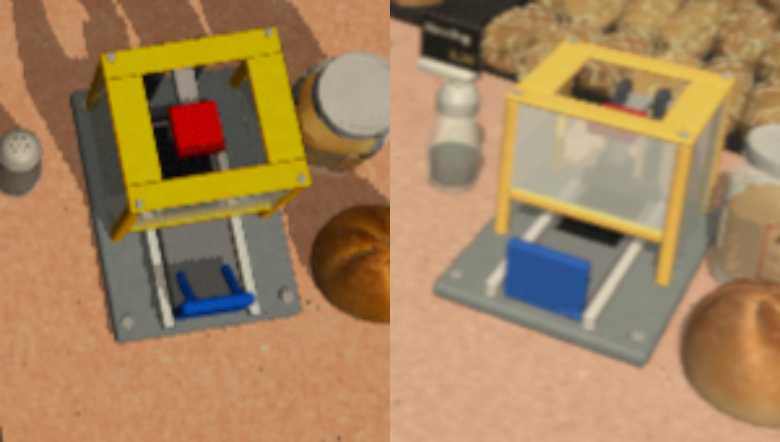

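The lever is back up (red pad at (415,159) in the top view, as before), the tray is still home, and everything else stands unmoved. I'm handing in.

```bash
python3 -c "
from rig import *
print(hand_in())"
```

```text
the job is handed in; nothing more can be done
None
```

I pushed the tray home against its stop, pressed the lever fully down through the guard window for about 1.3 s, and took the hand out so it sprang back; the final pictures show the guard, shaker, jar and roll unmoved, and the job is handed in at about 13 s (no verdict returned).

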